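# Load the green bean cassette into the coffee grinder

## Robot

A 6-joint arm with a two-finger parallel gripper is mounted at the origin on the work surface. World frame = base frame: x ahead of the robot, y to its left, z up, the work surface at z = 0. Lengths are in m, angles in degrees, forces in N, time in s.
With the tool pointing down it reaches from about 0.4 to 0.825 m from the base axis. Payload 7 kg.
Tool frame: the origin (TCP) lies midway between the tips of the shut fingers; the grasp point (between the pads) lies 19 mm behind it; z points along the fingers, y is the direction in which the jaws open and shut (so a half turn about z gives the same grasp; the last joint's range is limited). The gripper opens to 88 mm and grips with 3 to 60 N. Pads are 19 mm wide; open, the fingers measure 130 mm over their backs; the gripper's body (78 mm by 193 mm) begins 47 mm behind the grasp point.
Start: joints at [88.642, 20.546, 0.682, 0, -70.136, -16.507], TCP at [0.207, 0.642, 0.227] pointing down, gripper open.
Joint ranges: [-176.03, 176.03], [-82.01, 121.73], [-58.28, 71.71], [-173.87, 95.51], [-174.79, -0.11], [-173.66, 173.66]. Speed limits (degrees/s): [136.94, 136.94, 172.46, 180, 180, 180].

## Interface

Orientations are given as a 3x3 rotation matrix whose columns are the frame's x, y, z axes.
In Python, from rig import robot gives the robot as it stands. Calls block until the motion is done:
- robot.goto(position, orientation): joint-space move of the TCP to a pose.
- robot.servo_line(position, ori=None, speed=0.15): straight line of the TCP; ori=None keeps the orientation; speed is the mean speed in m/s.
- robot.movej(angles): joint-space move.
- robot.move_gripper(opening): opening from 0.0 (shut) to 1.0 (fully open); the grip force is fixed at half the most; returns when the fingers have stopped.
- robot.dwell(seconds).
- robot.ik(position, orientation): joint angles nearest the present ones, or None.
- robot.grab_frame(name): name is "scene" or "top" or "wrist"; returns (picture, depth): 384x512x3 uint8, red, green, blue; 384x512 float32, m along the optical axis (not along the pixel's ray), 0 where there is no reading.
- robot.camera_info(name): a dict with "vfov" (degrees; the focal length in pixels is half the picture's height over the tangent of half this angle, whatever the lens; pixels are square), "cx", "cy" (the principal point, pixels), "k1" (the pictures are not rectified: a ray, as slopes to the right and down, at radius r is drawn at 1 + k1 r^2 times it, then the intrinsics apply), "view" (4x4, takes a point from world to camera coordinates); the wrist camera has in their place "T_tool_cam" (4x4, takes a point from camera to tool coordinates, whose origin is the TCP and whose axes are the flange's). Camera axes: x right, y down, z forward; pixel columns grow to the right and rows downward; lengths in m; the calibration is good to about 2 mm. A picture is of the moment at which its call begins: read the wrist's pose just before it. camera_info takes no time and is no camera call.
A pose or a line that the arm cannot do raises robot.Unreachable and nothing moves.
- robot.job_done(): hands the job in, once; it reports no verdict.
Readings, each from a call of its own:
- robot.read_t(): time.
- robot.read_qpos(): joint angles.
- robot.read_qvel(): joint speeds.
- robot.read_effort(): joint torques, N m.
- robot.read_position(): TCP position.
- robot.read_tcp_rot(): TCP orientation.
- robot.read_force(): force on the tool from outside, world axes, zero at the start.
- robot.read_ft_torque(): the same for the moment, N m.
- robot.read_grip_width(): opening from 0.0 (shut) to 1.0 (fully open).
Only numpy, scipy, OpenCV 4.12 (cv2) and the standard library are available. Lean on these libraries where they do the work, as an engineer would, in place of code of your own. Each camera call takes 0.05 s, during which the arm holds its last target.

## Task

Load the coffee grinder with the green-lidded bean cassette: tip it forward out of the tight row by its top edge until it leans on the rack's front rail by itself, then take it by its spine side and lower it, lid up, into the grinder's empty sloping cradle until it stands on the spring seat before you let go. Then swing the red-knobbed clamp arm over it and press it fully closed, so that the cassette is driven home and stays clamped. Leave the other three cassettes and the mug standing where they are.

Things in the scene. Friction and masses are not known exactly. Their poses are not given: they have to be found in the camera images.
- cassette_green: The bean cassette to load: upright dark box, green lid and labels, 80 deep (x) x 44 thick (y) x 150 tall (z) mm, 0.20 to 0.30 kg. Origin: centre of its underside; z up to the lid, -x is the spine (narrow face towards the robot). It stands in any of four places in a row of like cassettes, 1.5 mm apart, tops level, backs flush within 2 mm.
- cassette_green_toe (a point): Middle of the green cassette's lower front edge (cassette -40, 0, 0 mm). It tips about this edge: past its balance point at 28 degrees it falls gently on, leans on the front rail at 30 to 40 degrees (the edge may slide back a few mm), top towards the robot, and stays there.
- cassette_white: Bystander cassette with a white lid, same size and axes as the green one.
- cassette_orange: Bystander cassette with an orange lid, same size and axes as the green one.
- cassette_blue: Bystander cassette with a blue lid, same size and axes as the green one.
- rack: Fixed oak rack, 188 mm wide inside (y), front towards -x. Origin: on the counter under the middle of the row. Its floor is 20 mm up; cassettes stand with fronts at rack x = -40, backs at +40 mm. Oak ends 65 mm high, 12 thick. Back open but for a 6 mm rail at x = +48, 45 mm up, and two posts at x = +85, y = +-100.
- front_rail (a point): Middle of the rack's front rail, a 6 mm steel rod along the rack's y at rack (-68, 0, 60) mm. The tipped cassette leans on it.
- cup_shelf (a point): Middle of the front lower edge of the glass shelf over the row's rear half, at rack (30, 0, 286) mm. The shelf goes back to x = +110 and +-107 in y, its cups up to 356 mm. A tool reaching behind the row's top edge must come in tilted from the front (some 40 degrees) to clear it.
- grinder: Fixed coffee grinder, a sloping cradle on top. Origin: on the counter under its foot, which spans x -105 to +145, y +-75 mm; x points away from the robot at yaw 0, z up. The cradle's axis v = (-0.545, 0, 0.839) leans 33 degrees (0.576 rad), upper end to -x; across it u = (0.839, 0, 0.545). A cassette lies with its spine on the bed: its x along u, its z along v.
- cradle_home (a point): Where the centre of the cassette's underside is when fully home, at grinder (75, 0, 110) mm. From here: bed surface at u = -40 mm up to v = 96, then a 26 mm wide mast (u -46 to -52) up to the clamp hinge; channel 49 mm wide (y), side walls to v = 54 with flared lips to 70; front wall at u = +44 to v = 36, flared lip to 50.
- seat_top (a point): Centre of the top of the spring seat (76 x 44 mm rubber plate) at the cradle's lower end, on which the cassette's underside comes to rest. Its z axis is v, its x axis u. Free, it stands 8 mm up v from cradle_home.
- seat (a joint): How far the spring seat is pressed down the cradle's axis (m): 0 free, 0.008 with the cassette driven home by the closed clamp, 0.010 its stop. It pushes back with 3 N at 0 and 5 N at 0.008, so it carries the cassette's own weight unpressed.
- clamp (a joint): Angle of the clamp arm (rad): 0 fully closed (arm across the lid, along u), growing as it opens up and back towards the robot, at most 2.6; starts at 1.9 to 2.3. The stiff hinge (0.32 N m) stays where it is left; the last 0.15 rad takes about 6 N at the knob, as it drives the cassette down.
- clamp_hinge (a point): Axis of the clamp hinge, along the grinder's y, at u = -56, v = 162 mm from cradle_home. The steel arm is 14 mm wide (y), 8 thick and 108 long, with a rubber pad under it 37 to 67 mm out.
- clamp_knob (a point): Centre of the red ball knob, 24 mm across, at the arm's end: 112 mm out along the arm from the hinge and 4 mm to the side that is uppermost when closed.
- mug: Bystander: a blue mug, 80 mm across, 92 high, on the counter before the grinder and rack. Origin: centre of its underside.
Mind the look-alikes: they are no part of the job. Leave any brown or pink look-alike of the cassette_green alone.

How it is judged:
By the outcome, as a careful person would: the job done as asked, in the order asked, and still so for the second after the job is handed in, with the robot touching nothing.
It also fails if it takes over 72 s, if anything falls off the work surface, if the arm or the gripper's body presses on something with over 40 N, if the wrist force passes 120 N, or if a joint passes its speed limit or range.

## Working session

There is one attempt and no reset: what is moved stays moved. The work goes in short steps, each a Python script; the robot and the scene stay as the last script left them, time stands still between calls to the robot, and variables do not carry over. Pictures are saved under pics/ and viewed, and the job is handed in when it is done.

```bash
ls; mkdir -p pics; python3 - <<'E'
from rig import robot
import cv2,numpy as np
np.set_printoptions(precision=4,suppress=True)
for n in("scene","top","wrist"):
    im,d=robot.grab_frame(n); cv2.imwrite(f"pics/{n}0.png",im[:,:,::-1]); np.save(f"pics/{n}0.npy",d)
    print(n,robot.camera_info(n))
print(robot.read_t(),robot.read_position(),robot.read_tcp_rot())
E
```

```text
pics
scene {'vfov': 44.3319489561286, 'cx': 251.24209042424272, 'cy': 190.1056821824696, 'k1': -0.09534051529142681, 'view': array([[-0.1572, -0.9876, -0.002 ,  0.1541],
       [-0.8842,  0.1417, -0.4451,  0.5714],
       [ 0.4398, -0.0682, -0.8955,  1.0841],
       [ 0.    ,  0.    ,  0.    ,  1.    ]])}
top {'vfov': 53.5189491846743, 'cx': 256.82990637469885, 'cy': 189.98408976971984, 'k1': -0.06290211394917322, 'view': array([[ 0.0143, -0.9998, -0.0144,  0.0703],
       [-0.9966, -0.0131, -0.0814,  0.6059],
       [ 0.0811,  0.0155, -0.9966,  1.1655],
       [ 0.    ,  0.    ,  0.    ,  1.    ]])}
wrist {'vfov': 64.46244667868399, 'cx': 249.76472416869663, 'cy': 189.76177987042973, 'k1': -0.029504715429406966, 'T_tool_cam': array([[-0.0011, -0.9583, -0.2858,  0.0765],
       [ 1.    , -0.0012,  0.    ,  0.0003],
       [-0.0004, -0.2858,  0.9583, -0.1582],
       [ 0.    ,  0.    ,  0.    ,  1.    ]])}
0.15 [0.207  0.6421 0.2258] [[ 0.9518 -0.3068 -0.0002]
 [-0.3068 -0.9518 -0.0013]
 [ 0.0002  0.0013 -1.    ]]
```

View pics/scene0.png

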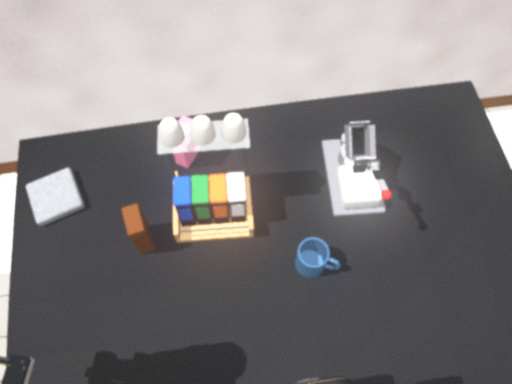

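View pics/top0.png

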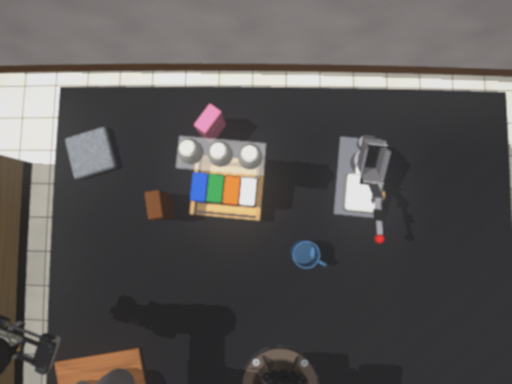

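View pics/wrist0.png

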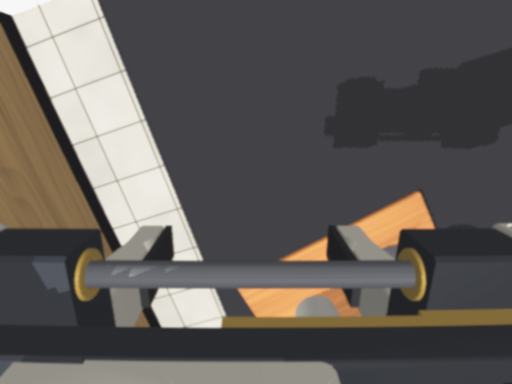

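The row, left to right, is blue, green (top view about (215,188)), orange, white. The grinder is at about (365,175) with its red knob at (379,239), and the mug is at (306,254). The brown and pink boxes are the decoys. Next I'll measure coarsely with depth.

```bash
cat > h.py <<'E'
import numpy as np,cv2
np.set_printoptions(precision=4,suppress=True)
def rays(ci,uv):
    f=192/np.tan(np.radians(ci['vfov']/2)); K=np.array([[f,0,ci['cx']],[0,f,ci['cy']],[0,0,1.]])
    p=cv2.undistortPointsIter(np.asarray(uv,float).reshape(-1,1,2),K,np.array([ci['k1'],0,0,0,0.]),None,None,(3,40,1e-9)).reshape(-1,2) if hasattr(cv2,'undistortPointsIter') else cv2.undistortPoints(np.asarray(uv,float).reshape(-1,1,2),K,np.array([ci['k1'],0,0,0,0.])).reshape(-1,2)
    return np.c_[p,np.ones(len(p))]
def T_wc(ci,pose=None):
    if 'view' in ci: return np.linalg.inv(ci['view'])
    T=np.eye(4);T[:3,:3]=pose[1];T[:3,3]=pose[0];return T@ci['T_tool_cam']
def cloud(ci,d,pose=None):
    v,u=np.mgrid[0:384,0:512]
    r=rays(ci,np.c_[u.ravel(),v.ravel()]);T=T_wc(ci,pose)
    P=(r*d.reshape(-1,1))@T[:3,:3].T+T[:3,3]
    P[d.ravel()==0]=np.nan
    return P.reshape(384,512,3)
def plane(ci,uv,z,pose=None):
    T=T_wc(ci,pose);r=rays(ci,uv)@T[:3,:3].T;o=T[:3,3]
    return o+r*((z-o[2])/r[:,2])[:,None]
def project(ci,P,pose=None):
    P=np.atleast_2d(P);T=np.linalg.inv(T_wc(ci,pose));c=P@T[:3,:3].T+T[:3,3];s=c[:,:2]/c[:,2:]
    s=s*(1+ci['k1']*(s**2).sum(1))[:,None];f=192/np.tan(np.radians(ci['vfov']/2))
    return s*f+[ci['cx'],ci['cy']]
def grab(n,robot,name):
    pose=(np.array(robot.read_position()),np.array(robot.read_tcp_rot()))
    im,d=robot.grab_frame(n);cv2.imwrite(f"pics/{name}.png",im[:,:,::-1]);np.savez(f"pics/{name}.npz",im=im,d=d,p=pose[0],R=pose[1])
    return im,d,pose
def hsv(im): return cv2.cvtColor(im,cv2.COLOR_RGB2HSV)
MASK={'green':((50,120,60),(80,255,255)),'blue':((110,150,80),(125,255,255)),'orange':((8,180,120),(16,255,255)),'red':((0,190,120),(5,255,255)),'mug':((100,80,50),(113,255,255))}
def mask(im,c): return cv2.inRange(hsv(im),*map(np.array,MASK[c]))>0
E
python3 - <<'E'
from rig import robot
from h import *
for n in("top","scene"):
    im=cv2.imread(f"pics/{n}0.png")[:,:,::-1].copy();d=np.load(f"pics/{n}0.npy");ci=robot.camera_info(n)
    P=cloud(ci,d)
    for c in MASK:
        m=mask(im,c)&np.isfinite(P[...,2]);nn,l,s,ce=cv2.connectedComponentsWithStats(m.astype(np.uint8))
        for i in range(1,nn):
            if s[i,4]>25:
                q=P[l==i];print(n,c,s[i],np.median(q,0),np.percentile(q,[3,97],axis=0).ravel())
    m=np.isfinite(P[...,2]); 
    print(np.median(P[330:350,150:230] if n=='top' else P[270:300,60:110],axis=(0,1)))
E
```

```text
top green [206 175  17  27 379] [0.597  0.1941 0.1694] [0.5615 0.1751 0.1659 0.6305 0.213  0.1731]
top blue [190 173  18  29 411] [0.5993 0.2383 0.1693] [0.5644 0.219  0.1653 0.6353 0.2581 0.1727]
top mug [189 172  19  30 461] [0.5993 0.2383 0.1691] [0.5635 0.217  0.1374 0.6361 0.2609 0.1727]
top mug [291 240  36  29 748] [ 0.4068 -0.0777  0.0068] [ 0.3721 -0.1233 -0.0018  0.4492 -0.0306  0.0932]
[nan nan nan]
scene mug [173 176  19  30 513] [0.5994 0.2379 0.1691] [0.5622 0.216  0.1625 0.6375 0.2588 0.1731]
scene mug [ 295  237   46   40 1233] [ 0.4154 -0.0775  0.0366] [ 0.374  -0.1297 -0.0002  0.4504 -0.031   0.0942]
[nan nan nan]
```

```bash
cat >> h.py <<'E'
def Rt(tilt,yaw=0.,roll=0.):
    "tool x forward, z forward-down by tilt deg from vertical, yaw about world z"
    t=np.radians(tilt);y=np.radians(yaw)
    R=np.array([[np.cos(t),0,np.sin(t)],[0,-1,0],[np.sin(t),0,-np.cos(t)]])
    Z=np.array([[np.cos(y),-np.sin(y),0],[np.sin(y),np.cos(y),0],[0,0,1]])
    return Z@R
E
python3 - <<'E'
from rig import robot
from h import *
im=cv2.imread("pics/top0.png")[:,:,::-1].copy();d=np.load("pics/top0.npy");ci=robot.camera_info("top");P=cloud(ci,d)
for uv in [(338,139),(334,215),(375,218),(379,239),(378,200),(372,155)]: print(uv,P[uv[1],uv[0]],plane(ci,[uv],0.02)[0])
for tilt in(30,35,40):
  for p in([.51,.17,.377],[.48,-.22,.40]): print(tilt,p,robot.ik(p,Rt(tilt)))
E
```

```text
(338, 139) [ 0.7764 -0.1816 -0.003 ] [ 0.7713 -0.177   0.02  ]
(334, 215) [ 0.5304 -0.1666  0.0039] [ 0.5301 -0.1635  0.02  ]
(375, 218) [ 0.5195 -0.2236  0.2524] [ 0.5222 -0.2923  0.02  ]
(379, 239) [ 0.4676 -0.2292  0.2659] [ 0.457  -0.3044  0.02  ]
(378, 200) [ 0.5668 -0.241   0.2217] [ 0.5788 -0.3023  0.02  ]
(372, 155) [ 0.7037 -0.2564  0.1188] [ 0.7214 -0.285   0.02  ]
30 [0.51, 0.17, 0.377] [ 55.0446 -13.8261 -35.1519  30.2553 -54.4226  20.1645]
30 [0.48, -0.22, 0.4] [ 120.1983  -78.5911  -36.0032   42.755  -140.4635    1.5888]
35 [0.51, 0.17, 0.377] [ 56.4833 -16.0559 -41.3043  38.2867 -50.5159  12.3028]
35 [0.48, -0.22, 0.4] [ 117.7134  -79.3242  -40.6271   47.0581 -136.0807    5.0691]
40 [0.51, 0.17, 0.377] [ 56.6922 -17.8559 -47.289   47.4153 -46.854    3.9687]
40 [0.48, -0.22, 0.4] [ 115.2965  -80.2828  -45.0961   51.1676 -131.7518    7.9265]
```

```bash
python3 - <<'E'
from rig import robot
from h import *
fl=np.diag([-1,-1,1.])
for p in([.51,.17,.377],[.48,-.22,.40],[.5,-.24,.25],[.6,-.24,.3],[.6,.19,.2]):
  for tilt in(0,15,40):
    print(p,tilt,'x+',robot.ik(p,Rt(tilt)),'x-',robot.ik(p,Rt(tilt)@fl))
E
```

```text
[0.51, 0.17, 0.377] 0 x+ [ 39.3375   3.8791  -1.5646   0.     -84.5563  50.6625] x- [  39.3375    3.8791   -1.5646    0.      -84.5563 -129.3375]
[0.51, 0.17, 0.377] 15 x+ [ 47.3186  -5.4899 -17.1766  11.805  -68.4398  39.2806] x- [  47.3186   -5.4899  -17.1766   11.805   -68.4398 -140.7194]
[0.51, 0.17, 0.377] 40 x+ [ 56.6922 -17.8559 -47.289   47.4153 -46.854    3.9687] x- None
[0.48, -0.22, 0.4] 0 x+ [ 134.0767  -77.9332    0.0704    0.     -168.0036  -44.0767] x- [ -3.3238   2.7491   0.0704   0.     -87.3213 -86.6762]
[0.48, -0.22, 0.4] 15 x+ [ 127.3379  -77.4811  -20.734    27.3184 -153.3598  -13.5168] x- [ -4.1507  -6.2463  -9.6951  -1.1313 -71.5921 -85.633 ]
[0.48, -0.22, 0.4] 40 x+ [ 115.2965  -80.2828  -45.0961   51.1676 -131.7518    7.9265] x- [ -6.7465 -19.0437 -26.0969  -6.3194 -43.3169 -80.2154]
[0.5, -0.24, 0.25] 0 x+ [ -5.4089   8.365  -12.6111   0.     -69.0239  95.4089] x- [ -5.4089   8.365  -12.6111   0.     -69.0239 -84.5911]
[0.5, -0.24, 0.25] 15 x+ [ -6.6704   0.2156 -22.4335  -2.1726 -52.4679  97.769 ] x- [ -6.6704   0.2156 -22.4335  -2.1726 -52.4679 -82.231 ]
[
[... 177 characters left out ...]
492   3.4572   0.     -77.608   94.5357] x- [ -4.5357  15.8492   3.4572   0.     -77.608  -85.4643]
[0.6, -0.24, 0.3] 15 x+ [ -5.395    7.4044  -8.2383  -1.6195 -59.4308  96.036 ] x- [ -5.395    7.4044  -8.2383  -1.6195 -59.4308 -83.964 ]
[0.6, -0.24, 0.3] 40 x+ [ -7.9378  -2.6746 -25.108  -10.8046 -28.2633 105.6385] x- [ -7.9378  -2.6746 -25.108  -10.8046 -28.2633 -74.3615]
[0.6, 0.19, 0.2] 0 x+ [ 35.3145  17.2998  -7.5936   0.     -65.1066  54.6855] x- [  35.3145   17.2998   -7.5936    0.      -65.1066 -125.3145]
[0.6, 0.19, 0.2] 15 x+ [ 41.0042   9.2734 -25.6607  14.021  -44.5001  39.8777] x- [  41.0042    9.2734  -25.6607   14.021   -44.5001 -140.1223]
[0.6, 0.19, 0.2] 40 x+ None x- None
```

```bash
python3 - <<'E'
from rig import robot
from h import *
robot.goto([.50,.17,.36],Rt(15)); print(robot.read_t())
robot.move_gripper(0.0)
im,d,p=grab("wrist",robot,"w1"); print(robot.read_t(),p[0])
from itertools import product
for yaw in(0,15,30,45):
  print(yaw,[(t,X) for t in(20,25,30,35,40,45,50) for X in(.54,.6,.65) if robot.ik([X,.194,.165],Rt(t,yaw)) is not None])
E
```

```text
2.2
3.675 [0.5  0.17 0.36]
0 [(20, 0.54), (20, 0.6), (20, 0.65), (25, 0.54), (25, 0.6), (25, 0.65), (30, 0.6), (30, 0.65)]
15 [(20, 0.54), (20, 0.6), (20, 0.65), (25, 0.54), (25, 0.6), (25, 0.65), (30, 0.6), (30, 0.65)]
30 [(20, 0.54), (20, 0.6), (20, 0.65), (25, 0.54), (25, 0.6), (25, 0.65), (30, 0.54), (30, 0.6), (30, 0.65), (50, 0.65)]
45 [(20, 0.54), (20, 0.6), (20, 0.65), (25, 0.54), (25, 0.6), (25, 0.65), (30, 0.54), (30, 0.6), (30, 0.65), (35, 0.54), (35, 0.6), (35, 0.65), (40, 0.54), (40, 0.6), (40, 0.65), (45, 0.54), (45, 0.6), (45, 0.65), (50, 0.54), (50, 0.6), (50, 0.65)]
```

View pics/w1.png

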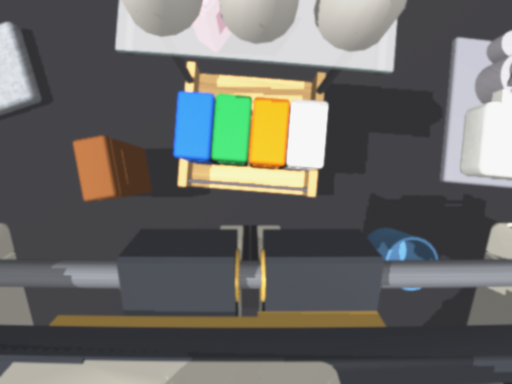

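```bash
python3 - <<'E'
from rig import robot
from h import *
z=np.load("pics/w1.npz");ci=robot.camera_info("wrist");P=cloud(ci,z['d'],(z['p'],z['R']))
Tl=(P-z['p'])@z['R']  # tool coords
for r in(224,227,230,240,250):
  print(r,[(c,np.round(Tl[r,c]*1e3,0).tolist()) for c in range(215,290,8)])
im=z['im']
for c in('green','blue','orange'):
  m=mask(im,c);n,l,s,ce=cv2.connectedComponentsWithStats(m.astype(np.uint8));i=1+np.argmax(s[1:,4])
  q=P[l==i];q=q[q[:,2]>.16];print(c,s[i],np.median(q[:,2]))
  cnt=max(cv2.findContours((l==i).astype(np.uint8),0,1)[0],key=cv2.contourArea)
  W=plane(ci,cnt.reshape(-1,2),np.median(q[:,2]),(z['p'],z['R']))[:,:2]
  b=cv2.minAreaRect((W*1e3).astype(np.float32));print(b)
h=hsv(im); m=((h[...,1]<40)&(h[...,2]>150)&(P[...,2]>.16)&(P[...,2]<.18))
print('white',m.sum());cnt=max(cv2.findContours(m.astype(np.uint8),0,1)[0],key=cv2.contourArea)
print(cv2.minAreaRect((plane(ci,cnt.reshape(-1,2),.17,(z['p'],z['R']))[:,:2]*1e3).astype(np.float32)))
E
python3 - <<'E'
import cv2
im=cv2.imread('pics/w1.png')
cv2.imwrite('pics/w1z.png',cv2.resize(im[50:250,150:350],None,fx=3,fy=3,interpolation=cv2.INTER_CUBIC))
E
```

```text
224 [(215, [-134.0, -61.0, 337.0]), (223, [-134.0, -47.0, 337.0]), (231, [-134.0, -33.0, 336.0]), (239, [-134.0, -19.0, 336.0]), (247, [-134.0, -5.0, 336.0]), (255, [-134.0, 9.0, 336.0]), (263, [-134.0, 23.0, 336.0]), (271, [-134.0, 37.0, 337.0]), (279, [-134.0, 51.0, 336.0]), (287, [-134.0, 66.0, 337.0])]
227 [(215, [-139.0, -61.0, 336.0]), (223, [11.0, -14.0, -8.0]), (231, [11.0, -10.0, -8.0]), (239, [10.0, -6.0, -7.0]), (247, [9.0, -1.0, -4.0]), (255, [9.0, 3.0, -4.0]), (263, [11.0, 7.0, -8.0]), (271, [10.0, 11.0, -7.0]), (279, [10.0, 16.0, -6.0]), (287, [-139.0, 65.0, 335.0])]
230 [(215, [38.0, -11.0, -73.0]), (223, [37.0, -8.0, -71.0]), (231, [38.0, -6.0, -72.0]), (239, [10.0, -6.0, -11.0]), (247, [9.0, -1.0, -8.0]), (255, [9.0, 3.0, -8.0]), (263, [38.0, 4.0, -72.0]), (271, [38.0, 7.0, -72.0]), (279, [38.0, 9.0, -72.0]), (287, [38.0, 11.0, -73.0])]
240 [(215, [38.0, -10.0, -79.0]), (223, [38.0, -8.0, -79.0]), (231, [38.0, -5.0, -79.0]), (239, [9.0, -5.0, -21.0]), (247, [9.0, -1.0, -20.0]), (255, [9.0, 3.0, -19.0]), (263, [36.0, 4.0, -76.0]), (271, [38.0, 6.0, -80.0]), (279, [38.
[... 186 characters left out ...]
), (255, [9.0, 2.0, -31.0]), (263, [35.0, 4.0, -79.0]), (271, [38.0, 6.0, -86.0]), (279, [38.0, 8.0, -86.0]), (287, [38.0, 10.0, -86.0])]
green [ 211   94   40   71 2440] 0.16988286276086756
((594.7636108398438, 192.0940704345703), (43.05434799194336, 81.49545288085938), 85.57447814941406)
blue [173 145   7  13  19] 0.16674606373205558
((568.0479736328125, 260.853271484375), (16.072975158691406, 5.3913397789001465), 26.381587982177734)
orange [249 119  36  49 173] 0.16705789137491975
((570.4342651367188, 159.87635803222656), (66.91020202636719, 33.89362335205078), 38.040184020996094)
white 2433
((589.525634765625, 102.22676086425781), (44.1619987487793, 78.66365051269531), 85.25682067871094)
```

View pics/w1z.png

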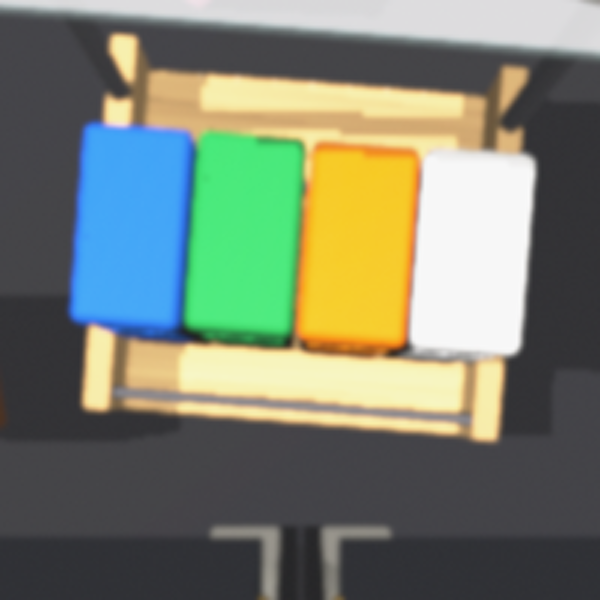

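```bash
python3 - <<'E'
from rig import robot
from h import *
z=np.load("pics/w1.npz");ci=robot.camera_info("wrist");pose=(z['p'],z['R']);P=cloud(ci,z['d'],pose);im=z['im'];h=hsv(im)
top=(P[...,2]>.160)&(P[...,2]<.18)
for n,p in(('blue',(195,127)),('green',(233,130)),('orange',(270,132)),('white',(308,135))):
  hh=h[p[1],p[0]].astype(int); D=np.abs(h.astype(int)-hh)
  m=top&(D[...,0]<8)&(h[...,2]>140) if n!='white' else top&(h[...,1]<45)&(h[...,2]>140)
  m=cv2.morphologyEx(m.astype(np.uint8),cv2.MORPH_OPEN,np.ones((3,3)))
  cnt=max(cv2.findContours(m,0,1)[0],key=cv2.contourArea)
  W=plane(ci,cnt.reshape(-1,2),.17,pose)[:,:2]*1e3
  print(n,hh,m.sum(),cv2.minAreaRect(W.astype(np.float32)))
fl=np.diag([-1,-1,1.])
for roll,F in(('x+',np.eye(3)),('x-',fl)):
 for yaw in(-10,-4,0,5,10,15,20,25,30):
  for t in(33,35,37,40,43):
   ok=[robot.ik([X,.194,Z],Rt(t,yaw)@F) is not None for X,Z in((.655,.2),(.655,.163),(.62,.168),(.58,.18),(.55,.185),(.54,.185))]
   if sum(ok)>3: print(roll,yaw,t,np.array(ok).astype(int))
for t in(25,30,32): print(t,robot.ik([.655,.194,.165],Rt(t,-4)))
E
```

```text
blue [104 185 247] 2390 ((599.0875244140625, 236.63885498046875), (44.46523666381836, 78.04694366455078), 85.40573120117188)
green [ 70 172 234] 2277 ((595.9359130859375, 192.17567443847656), (42.301361083984375, 77.4213638305664), 85.41897583007812)
orange [ 24 212 247] 2200 ((592.0149536132812, 147.23123168945312), (42.09532165527344, 75.31451416015625), 86.35478973388672)
white [  0   0 247] 2432 ((589.5253295898438, 102.18396759033203), (44.256752014160156, 78.6212158203125), 85.45409393310547)
x+ -10 33 [1 1 1 1 1 1]
x+ -10 35 [1 1 1 1 0 0]
x+ -4 33 [1 1 1 1 0 0]
x+ 30 33 [1 1 1 1 1 1]
x- -10 33 [1 1 1 1 1 1]
x- -10 35 [1 1 1 1 0 0]
x- -4 33 [1 1 1 1 0 0]
x- 30 33 [1 1 1 1 1 1]
25 [ 38.2663  12.0783 -38.5599  40.4845 -25.9641  13.017 ]
30 [ 31.946   10.365  -47.5562  68.2748 -18.4184  -9.3461]
32 [ 27.086    9.8495 -50.1085  83.3891 -15.9883 -20.206 ]
```

```bash
cat >> h.py <<'E'
def Rlean(teff,gam,yaw,sgn=-1):
    "tool z with forward tilt teff, lateral lean gam (deg); face parallel to rack y. sgn=-1: tool x toward robot"
    t=np.radians(teff);g=np.radians(gam);y=np.radians(yaw)
    zz=np.array([np.sin(t)*np.cos(g),np.sin(g),-np.cos(t)*np.cos(g)]);e=np.array([0,1.,0])
    x=-np.cross(e,zz);x/=np.linalg.norm(x)
    if x[0]*sgn<0:x=-x
    R=np.c_[x,np.cross(zz,x),zz]
    Z=np.array([[np.cos(y),-np.sin(y),0],[np.sin(y),np.cos(y),0],[0,0,1]])
    return Z@R
E
python3 - <<'E'
from rig import robot
from h import *
for s in(1,-1):
 for g in range(-30,36,5):
  for t in(33,36,39,42):
   ok=[robot.ik([X,.194,Z],Rlean(t,g,-4,s)) is not None for X,Z in((.655,.2),(.655,.163),(.62,.168),(.58,.18),(.55,.185),(.53,.185),(.5,.2))]
   if sum(ok)>4: print(s,g,t,np.array(ok).astype(int))
E
```

```text
1 -30 33 [1 1 1 1 1 1 1]
1 -30 36 [1 1 1 1 1 1 1]
1 -30 39 [1 1 1 1 1 1 1]
1 -30 42 [1 1 1 1 1 1 1]
1 -25 33 [1 1 1 1 1 1 1]
1 -25 36 [1 1 1 1 1 1 1]
1 -25 39 [1 1 1 1 1 1 1]
1 -25 42 [1 1 1 1 1 1 1]
1 -20 33 [1 1 1 1 1 1 1]
1 -20 36 [1 1 1 1 1 1 1]
1 -20 39 [1 1 1 1 1 1 1]
1 -20 42 [1 1 1 1 1 1 1]
1 -15 33 [1 1 1 1 1 1 1]
1 -15 36 [1 1 1 1 1 1 1]
1 -15 39 [1 1 1 1 1 1 1]
1 -15 42 [1 1 1 1 1 0 0]
1 -10 33 [1 1 1 1 1 1 1]
1 -10 36 [1 1 1 1 1 1 1]
1 -5 33 [1 1 1 1 1 1 1]
1 30 33 [1 1 1 1 1 1 1]
1 30 36 [1 1 1 1 1 1 0]
1 30 39 [1 1 1 1 1 0 0]
1 30 42 [1 1 1 1 1 0 0]
1 35 33 [1 1 1 1 1 1 1]
1 35 36 [1 1 1 1 1 1 1]
1 35 39 [1 1 1 1 1 1 1]
1 35 42 [1 1 1 1 1 1 1]
-1 -30 33 [1 1 1 1 1 1 1]
-1 -30 36 [1 1 1 1 1 1 1]
-1 -30 39 [1 1 1 1 1 1 1]
-1 -30 42 [1 1 1 1 1 1 1]
-1 -25 33 [1 1 1 1 1 1 1]
-1 -25 36 [1 1 1 1 1 1 1]
-1 -25 39 [1 1 1 1 1 1 1]
-1 -25 42 [1 1 1 1 1 1 1]
-1 -20 33 [1 1 1 1 1 1 1]
-1 -20 36 [1 1 1 1 1 1 1]
-1 -20 39 [1 1 1 1 1 1 1]
-1 -20 42 [1 1 1 1 1 1 1]
-1 -15 33 [1 1 1 1 1 1 1]
-1 -15 36 [1 1 1 1 1 1 1]
-1 -15 39 [1 1 1 1 1 1 1]
-1 -15 42 [1 1 1 1 1 0 0]
-1 -10 33 [1 1 1 1 1 1 1]
-1 -10 36 [1 1 1 1 1 1 1]
-1 -5 33 [1 1 1 1 1 1 1]
-1 30 33 [1 1 1 1 1 1 1]
-1 30 36 [1 1 1 1 1 1 0]
-1 30 39 [1 1 1 1 1 0 0]
-1 30 42 [1 1 1 1 1 0 0]
-1 35 33 [1 1 1 1 1 1 1]
-1 35 36 [1 1 1 1 1 1 1]
-1 35 39 [1 1 1 1 1 1 1]
-1 35 42 [1 1 1 1 1 1 1]
```

```bash
cat >> h.py <<'E'
YR=np.radians(-4.2)
Rr=np.array([[np.cos(YR),-np.sin(YR),0],[np.sin(YR),np.cos(YR),0],[0,0,1]])
G0=np.array([.5965,.193,0])   # green centre line on counter (rack x=0, at green's y)
def rk(X,Y,Z): return G0+Rr@np.array([X,Y,Z])/1e3   # mm in rack frame, y rel. green
E
python3 - <<'E'
from rig import robot
from h import *
R=Rlean(38,-13,-4.2,-1); zt=R[:,2]
tip=rk(58,0,169)
pre=tip-zt*.18
print(tip,pre,robot.ik(pre,R),robot.ik(tip,R))
robot.goto(pre,R);print(robot.read_t(),robot.read_position(),robot.read_force())
im,d,p=grab("wrist",robot,"w2")
im,d,p=grab("scene",robot,"s2")
E
```

```text
[0.6543 0.1888 0.169 ] [0.5496 0.237  0.3072] [ 60.8735   1.3411 -40.8879  50.0159 -56.4821 168.3842] [ 36.7449  13.4673 -49.1875  81.7975 -34.6705 151.2687]
5.6417 [0.5497 0.237  0.3074] [-0.3228  0.9701  0.2403]
```

View pics/w2.png

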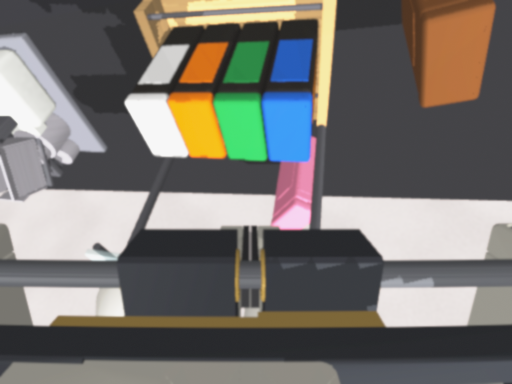

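View pics/s2.png

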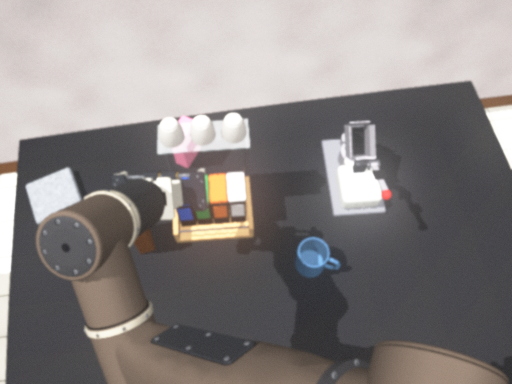

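The wrist view (upside down) shows the lids at rows 92–158, green at (242,125). Nothing is touched yet. Next I insert behind the green top edge and pull along the tipping arc.

```bash
python3 - <<'E'
from rig import robot
from h import *
R=Rlean(38,-13,-4.2,-1); zt=R[:,2]
tip=rk(58,0,169)
f0=np.array(robot.read_force())
robot.servo_line(tip-zt*.03,R,speed=.12)
print(robot.read_force()-f0)
robot.servo_line(tip,R,speed=.05)
print(robot.read_t(),robot.read_position(),robot.read_force()-f0)
grab("wrist",robot,"w3")
for dx in range(1,9):
    robot.servo_line(tip+Rr@np.array([-dx*1e-3,0,0]),R,speed=.02)
    f=Rr.T@(robot.read_force()-f0);print(dx,f)
    if np.abs(f).max()>3 : break
print(robot.read_t())
E
```

```text
[-0.4577  0.2898  0.8261]
7.8917 [0.6544 0.1888 0.1692] [0.0352 0.173  0.8611]
1 [-0.7017  0.1607  1.0568]
2 [ 1.3442 -0.8919  2.2137]
3 [1.4503 0.8032 3.5571]
8.6917
```

View pics/w3.png

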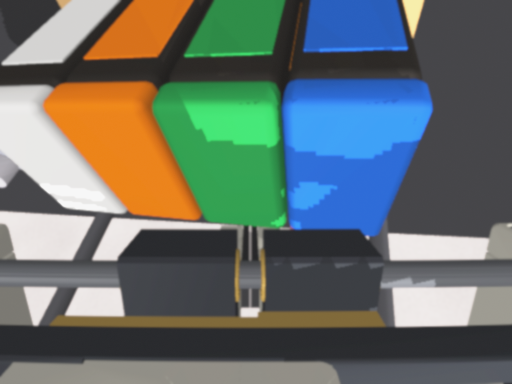

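```bash
python3 - <<'E'
from rig import robot
from h import *
R=Rlean(38,-13,-4.2,-1)
p0=rk(58-3,0,169)
f0=np.array([-.4,.3,.85])
def edge(a):
    a=np.radians(a);return np.array([-40+80*np.cos(a)-150*np.sin(a),0,20+80*np.sin(a)+150*np.cos(a)])
for a in(1,2,3,5,8,12):
    robot.servo_line(p0+Rr@(edge(a)-edge(0))/1e3,R,speed=.04)
    f=Rr.T@(robot.read_force()-f0);print(a,f,robot.read_t())
    if np.linalg.norm(f)>15: break
grab("top",robot,"t4");grab("wrist",robot,"w4")
E
python3 - <<'E'
import cv2,numpy as np
a=cv2.imread('pics/t4.png');b=cv2.imread('pics/w4.png')
cv2.imwrite('pics/c4.png',np.hstack([cv2.resize(a[130:230,170:290],(480,400)),cv2.resize(b,(300,400))]))
E
```

```text
1 [ 3.2551 -0.1954  2.6991] 8.9417
2 [ 3.7029 -0.4196  4.3048] 9.1917
3 [ 3.4631 -0.6581  4.7206] 9.4417
5 [2.9718 0.5123 3.8577] 9.7417
8 [2.8996 0.912  4.6616] 10.1167
12 [2.7905 0.4932 4.9287] 10.5667
```

View pics/c4.png

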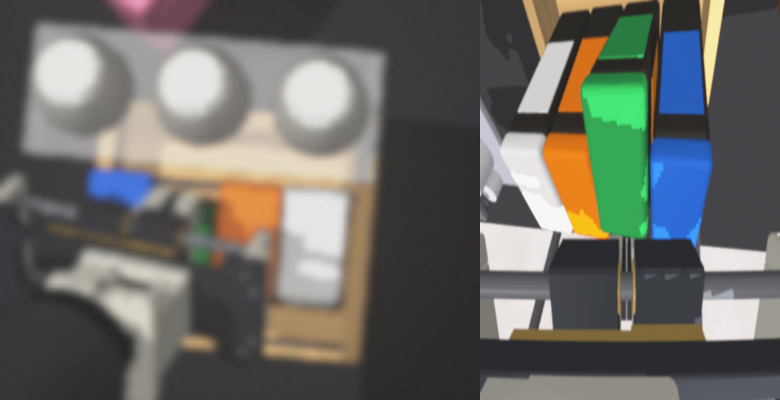

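Green is tipping alone and the neighbours are still. I'll continue.

```bash
python3 - <<'E'
from rig import robot
from h import *
R=Rlean(38,-13,-4.2,-1)
p0=rk(58-3,0,169)
f0=np.array([-.4,.3,.85])
def edge(a):
    a=np.radians(a);return np.array([-40+80*np.cos(a)-150*np.sin(a),0,20+80*np.sin(a)+150*np.cos(a)])
for a in(17,22,25,27,28.5,30,31.5):
    robot.servo_line(p0+Rr@(edge(a)-edge(0))/1e3,R,speed=.06 if a<23 else .03)
    f=Rr.T@(robot.read_force()-f0);print(a,f,robot.read_t())
    if np.linalg.norm(f)>15: break
robot.dwell(.3)
grab("wrist",robot,"w5");grab("scene",robot,"s5");print(robot.read_t())
E
python3 - <<'E'
import cv2,numpy as np
a=cv2.imread('pics/s5.png');b=cv2.imread('pics/w5.png')
cv2.imwrite('pics/c5.png',np.hstack([cv2.resize(a[140:260,140:284],(384,320)),cv2.resize(b,(416,320))]))
E
```

```text
17 [ 1.159  -0.301   3.7537] 11.0667
22 [-0.0034 -0.2794 -0.1906] 11.4667
25 [ 0.3755 -0.2178 -1.1254] 11.9167
27 [-0.3843  0.3987 -1.4924] 12.2667
28.5 [ 0.8592  0.106  -0.1157] 12.5667
30 [ 0.9099 -0.1153 -0.8244] 12.8667
31.5 [ 1.2421 -0.1601 -0.6675] 13.1667
13.5667
```

View pics/c5.png

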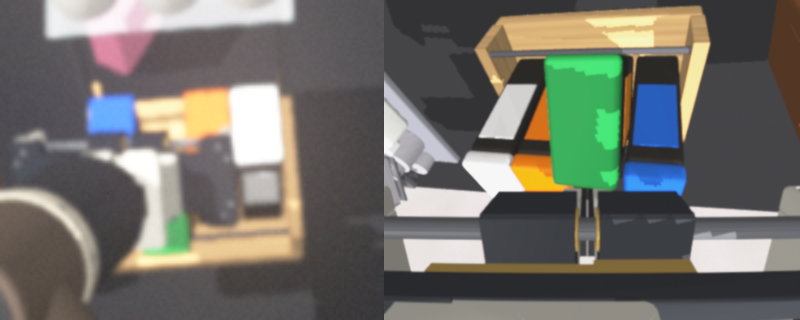

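```bash
python3 - <<'E'
from rig import robot
from h import *
R=Rlean(38,-13,-4.2,-1)
p=np.array(robot.read_position())
robot.servo_line(p+Rr@np.array([.006,0,.005]),R,speed=.05)
robot.servo_line(p+Rr@np.array([.006,0,.005])-R[:,2]*.09,R,speed=.25)
robot.goto(rk(-130,-10,330),Rt(16,-4.2)); 
print(robot.read_t(),robot.read_force())
robot.move_gripper(1.0)
grab("wrist",robot,"w6");grab("top",robot,"t6");print(robot.read_t())
E
python3 - <<'E'
import cv2,numpy as np
a=cv2.imread('pics/t6.png')
cv2.imwrite('pics/t6z.png',cv2.resize(a[120:290,150:400],(750,510),interpolation=cv2.INTER_CUBIC))
E
```

```text
16.4333 [-0.4815  0.4052  0.3776]
17.975
```

View pics/w6.png

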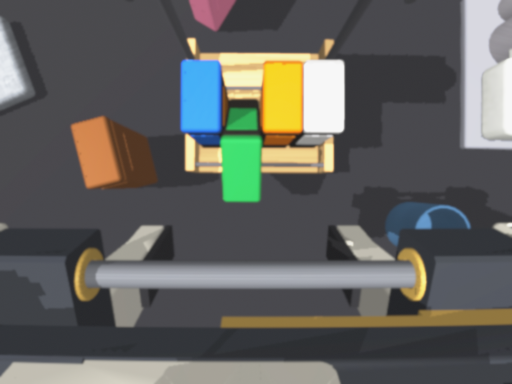

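View pics/t6z.png

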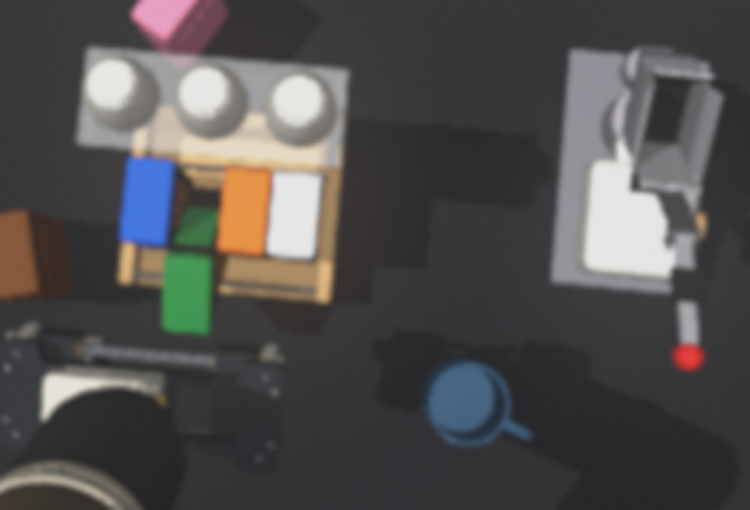

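The green cassette leans by itself, with its lid at wrist (242,168). The others are standing. Now I fit the lid pose, and I measure the grinder from the top and wrist views.

```bash
python3 - <<'E'
from rig import robot
from h import *
z=np.load("pics/w6.npz");ci=robot.camera_info("wrist");pose=(z['p'],z['R']);P=cloud(ci,z['d'],pose);im=z['im'];h=hsv(im)
print(h[170,242],h[120,242])
m=((h[...,0]>50)&(h[...,0]<80)&(h[...,1]>100)).astype(np.uint8);m[:134]=0;m[210:]=0
cnt=max(cv2.findContours(m,0,1)[0],key=cv2.contourArea);print(cv2.boundingRect(cnt))
er=cv2.erode(m,np.ones((9,9)))>0
Q=P[er];Q=Q[np.isfinite(Q[:,2])];c=Q.mean(0);_,s,V=np.linalg.svd(Q-c);n=V[2]*np.sign(V[2,2]);print('lid plane',c,n,s/np.sqrt(len(Q)),'lean',np.degrees(np.arctan2(np.hypot(n[0],n[1]),n[2])),'heading',np.degrees(np.arctan2(-n[1],-n[0])))
T=T_wc(ci,pose);r=rays(ci,cnt.reshape(-1,2))@T[:3,:3].T;o=T[:3,3]
W=o+r*(((c-o)@n)/(r@n))[:,None]
# coordinates in lid plane: ex toward back-up, ey
ex=np.cross([-np.sin(YR),np.cos(YR),0],n);ex/=np.linalg.norm(ex);ey=np.cross(n,ex)
q=np.c_[(W-c)@ex,(W-c)@ey]*1e3
b=cv2.minAreaRect(q.astype(np.float32));print('rect',b)
lc=c+ex*b[0][0]/1e3+ey*b[0][1]/1e3
print('lid centre',lc,'rack',Rr.T@(lc-G0)*1e3)
print('toe est rack', Rr.T@(lc-.15*n-.04*ex-G0)*1e3)
E
```

```text
[ 69 182 225] [ 68 180 180]
(219, 135, 44, 68)
lid plane [0.5162 0.1981 0.1707] [-0.5336  0.0431  0.8446] [0.0214 0.0097 0.0007] lean 32.366516533265056 heading -4.620440551216368
rect ((-2.8287887573242188, 0.3366241455078125), (44.86178207397461, 83.94442749023438), 89.79893493652344)
lid centre [0.5139 0.1986 0.1692] rack [-82.8054  -0.4576 169.2023]
toe est rack [-36.2935  -1.0468  21.0932]
```

```bash
python3 - <<'E'
from rig import robot
from h import *
p,R=[.46,-.235,.43],Rt(16,0)
q=robot.ik(p,R);print(q)
if q is not None and abs(q[0])<40:
    robot.goto(p,R);grab("wrist",robot,"w7");print(robot.read_t())
E
```

```text
[ -6.7288  -7.9071  -7.2723  -1.9184 -74.7476  96.9752]
19.6417
```

View pics/w7.png

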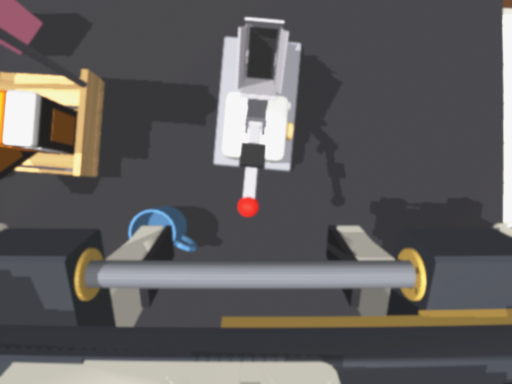

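```bash
python3 - <<'E'
from rig import robot
from h import *
z=np.load("pics/w7.npz");ci=robot.camera_info("wrist");pose=(z['p'],z['R']);P=cloud(ci,z['d'],pose);im=z['im'];h=hsv(im)
cv2.imwrite('pics/w7z.png',cv2.resize(im[10:220,170:340][:,:,::-1],None,fx=2.85,fy=2.85,interpolation=cv2.INTER_CUBIC))
for uv in[(225,150),(285,155),(225,60),(295,60),(240,110),(280,110)]: print(uv,im[uv[1],uv[0]],P[uv[1],uv[0]])
zf=np.nanmedian(P[140:160,220:224,2]);print('foot z',zf)
m=((h[...,1]<60)&(im[...,2]>120)&(np.abs(P[...,2]-zf)<.008)).astype(np.uint8);m[:,:200]=0;m[:,320:]=0;m[200:]=0
m2=((h[...,1]<70)&(im[...,2]>110)&(P[...,2]>zf-.008)).astype(np.uint8);m2[:,:200]=0;m2[:,310:]=0;m2[180:]=0
cnts,_=cv2.findContours(m,0,1);C=np.vstack([c.reshape(-1,2) for c in cnts if len(c)>15])
W=plane(ci,C,zf,pose)[:,:2]*1e3
b=cv2.minAreaRect(W.astype(np.float32));print('foot',b);
red=((h[...,0]<6)|(h[...,0]>174))&(h[...,1]>180)&(h[...,2]>100);red[:180]=False;red[:,:220]=False;red[:,280:]=False
v,u=np.nonzero(red);print('knob px',u.mean(),v.mean(),len(u),np.ptp(u)+1,np.ptp(v)+1,np.nanmax(P[red][:,2]),np.nanmedian(P[red],axis=0))
E
```

```text
(225, 150) [247 247 247] [ 0.5532 -0.1915  0.0744]
(285, 155) [165 166 173] [ 0.5504 -0.3023  0.0166]
(225, 60) [216 217 224] [ 0.7343 -0.1868  0.015 ]
(295, 60) [155 156 165] [ 0.7334 -0.3217  0.0172]
(240, 110) [247 247 247] [ 0.6219 -0.2177  0.0771]
(280, 110) [244 244 243] [ 0.6219 -0.2867  0.077 ]
foot z 0.016931629130489234
foot ((650.5333251953125, -247.67138671875), (149.2349090576172, 248.46311950683594), 84.93740844726562)
knob px 247.45804195804195 206.83216783216784 286 20 18 0.270832419909771 [ 0.4675 -0.2319  0.2662]
```

View pics/w7z.png

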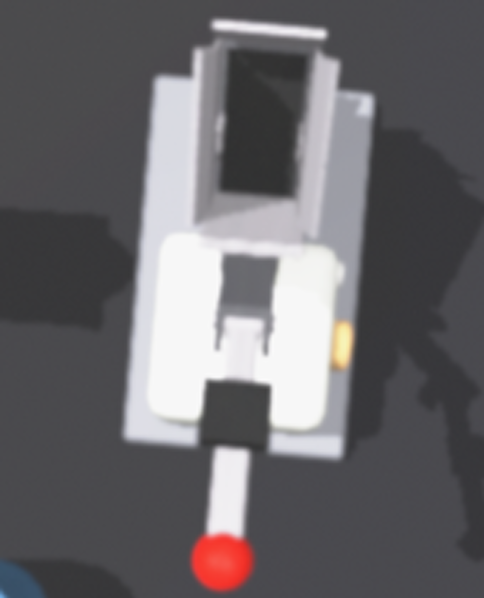

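```bash
cat >> h.py <<'E'
YG=np.radians(-5.06)
Rg=np.array([[np.cos(YG),-np.sin(YG),0],[np.sin(YG),np.cos(YG),0],[0,0,1]])
GO=np.array([.6306,-.2459,0])
U=np.array([.839,0,.545]);V=np.array([-.545,0,.839])
def gr(x,y,z): return GO+Rg@np.array([x,y,z])/1e3
def cr(u,y,v): return GO+Rg@((np.array([75.,0,110])+u*U+v*V+np.array([0,y,0]))/1e3)
HX,HZ=-60.3,215.4
def knob(th):
    a=np.radians(33)+th
    return gr(HX+112*np.cos(a)-4*np.sin(a),0,HZ+112*np.sin(a)+4*np.cos(a))
E
python3 - <<'E'
from rig import robot
from h import *
z=np.load("pics/w7.npz");ci=robot.camera_info("wrist");pose=(z['p'],z['R']);P=cloud(ci,z['d'],pose);im=z['im'][:,:,::-1].copy()
S=3.2
big=cv2.resize(im[10:220,170:340],None,fx=S,fy=S,interpolation=cv2.INTER_CUBIC)
def dot(p,c):
    q=project(ci,p,pose)[0];cv2.circle(big,(int((q[0]-170+.5)*S),int((q[1]-10+.5)*S)),3,c,-1)
for s in(-1,1):
    dot(cr(-40,24.5*s,96),(0,255,0));dot(cr(-40,24.5*s,0),(0,255,0))
    dot(cr(40,24.5*s,54),(255,0,0));dot(cr(-40,24.5*s,54),(255,0,0));dot(cr(44,24.5*s,36),(0,0,255));dot(cr(44,24.5*s,50),(0,255,255))
    dot(cr(-56,13*s,162),(255,0,255));dot(cr(38,22*s,8),(255,255,0));dot(cr(-38,22*s,8),(255,255,0))
    for xx in(-105,145): dot(gr(xx,75*s,17),(0,128,255))
dot(knob(2.13),(255,255,255));dot(cr(-56,0,162),(255,0,255))
for t in(2.05,2.1,2.13,2.16,2.2): print(t,project(ci,knob(t),pose))
cv2.imwrite('pics/w7o.png',big[:600])
# seat depth
for p in[cr(0,0,8),cr(20,0,8),cr(30,15,8),cr(-40,0,85),cr(-40,15,85)]:
    q=np.round(project(ci,p,pose)[0]).astype(int);g=Rg.T@(P[q[1],q[0]]-GO)*1e3-[75,0,110];print(q,'u,y,v',g@U,g[1],g@V)
E
```

```text
2.05 [[247.3638 203.2228]]
2.1 [[247.2075 205.1616]]
2.13 [[247.1259 206.1869]]
2.16 [[247.0531 207.1105]]
2.2 [[246.9696 208.1865]]
[261  54] u,y,v 0.4298792877766359 -0.36645405910233836 6.521535617397779
[262  41] u,y,v 19.66988430382248 -0.15906345105948977 7.185937447256921
[253  33] u,y,v 29.968083626041118 14.780162649525211 7.93347785219448
[257  93] u,y,v -39.63323001184198 0.39980684555836615 85.76590795840436
[247  92] u,y,v -40.01768373856948 15.0668668918782 83.79644022902737
```

View pics/w7o.png

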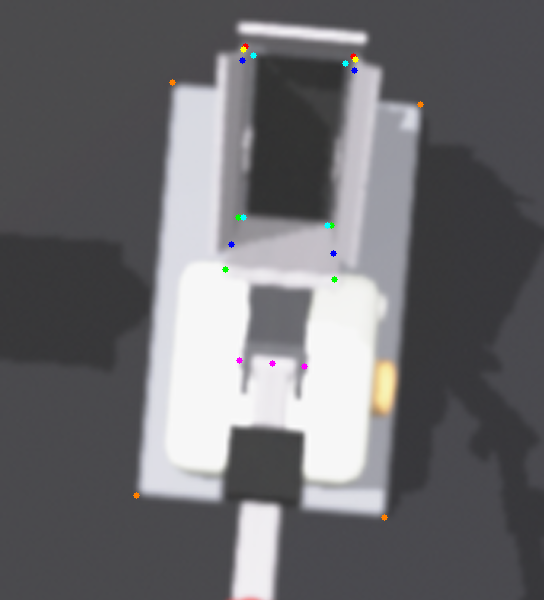

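```bash
python3 - <<'E'
from rig import robot
from h import *
lean=32.3;yw=-4.4
a=np.radians(lean);A=np.radians(yw)
Z=np.array([[np.cos(A),-np.sin(A),0],[np.sin(A),np.cos(A),0],[0,0,1]])
ex=Z@[np.cos(a),0,np.sin(a)];n=Z@[-np.sin(a),0,np.cos(a)]
lid=rk(-83.5,-.3,168.6)
R=Rt(lean-18,yw)
g=lid-.022*ex-.020*n; tcp=g+.019*R[:,2]
pre=tcp-R[:,2]*.08
print(tcp,robot.ik(pre,R),robot.ik(tcp,R))
robot.goto(pre,R);f0=np.array(robot.read_force());print(robot.read_t(),f0)
robot.servo_line(tcp,R,speed=.1);print(robot.read_force()-f0)
robot.move_gripper(0.0)
print(robot.read_t(),robot.read_grip_width(),robot.read_force()-f0)
grab("scene",robot,"s8");grab("wrist",robot,"w8")
E
python3 - <<'E'
import cv2,numpy as np
a=cv2.imread('pics/s8.png');b=cv2.imread('pics/w8.png')
cv2.imwrite('pics/c8.png',np.hstack([cv2.resize(a[140:260,140:284],(384,320)),cv2.resize(b,(416,320))]))
E
```

```text
[0.51   0.1991 0.1215] [ 51.8293   0.5198 -36.419   16.5261 -46.2049  23.0047] [ 48.9716   7.2386 -42.2218  20.9461 -33.6752  19.8263]
21.4417 [-0.4798 -0.2171 -0.1474]
[-0.9111 -0.2749 -0.6349]
23.1583 0.4990622456916838 [0.5452 0.6805 0.6641]
```

View pics/c8.png

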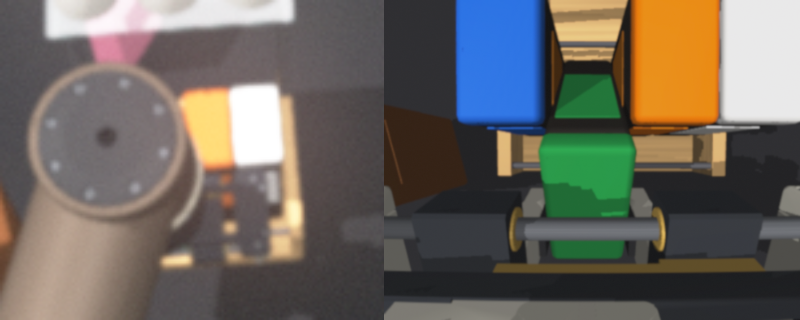

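```bash
cat >> h.py <<'E'
RC=Rt(15,-5.06)
def ctcp(v,du=0,dy=0): return cr(-22+du,dy,v+130)+.019*RC[:,2]
E
python3 - <<'E'
from rig import robot
from h import *
lean=32.3;yw=-4.4;a=np.radians(lean)
R=Rt(lean-18,yw)
p=np.array(robot.read_position())
n=Rr@[-np.sin(a),0,np.cos(a)];ex=Rr@[np.cos(a),0,np.sin(a)]
robot.servo_line(p+n*.010+ex*.0007,R,speed=.04);print(robot.read_force(),robot.read_grip_width())
p1=p+n*.065+ex*.001
robot.servo_line(p1,R,speed=.1);print(robot.read_force())
p2=p1+[0,0,.095]
robot.servo_line(p2,R,speed=.15)
p3=p2+Rr@np.array([-.06,0,0.02])
robot.servo_line(p3,R,speed=.2)
print(robot.read_t(),robot.read_force(),robot.read_grip_width())
W=ctcp(185);print(W,robot.ik(W,RC),robot.ik(W+[0,.16,0],RC),robot.ik(ctcp(8),RC))
grab("wrist",robot,"w9");grab("top",robot,"t9")
E
python3 - <<'E'
import cv2,numpy as np
a=cv2.imread('pics/t9.png');b=cv2.imread('pics/w9.png')
cv2.imwrite('pics/c9.png',np.hstack([cv2.resize(a[130:290,150:342],(384,320)),cv2.resize(b,(416,320))]))
E
```

```text
[ 0.3923  0.0559 -2.6152] 0.49988049032257686
[ 0.1184 -0.0421 -3.3553]
25.6083 [ 0.0333  1.3238 -2.7647] 0.4992198124915411
[ 0.5208 -0.2362  0.3439] [ -4.7384  -1.3194 -12.6953   0.0929 -63.6243  89.6481] [ 17.3343  -6.8607 -20.2904   6.3651 -62.8001  65.3778] [ -4.7962  12.6831 -16.4076   0.0951 -45.9094  89.679 ]
```

View pics/c9.png

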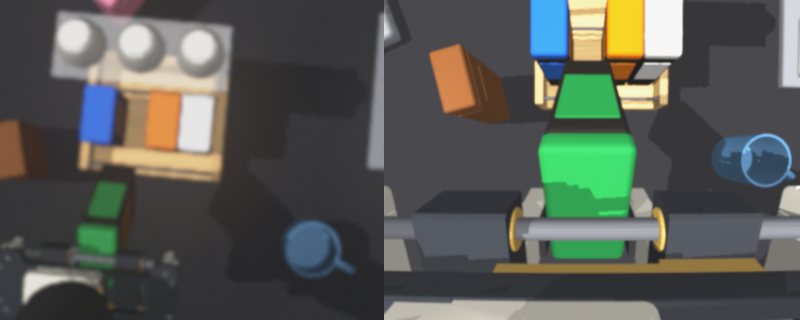

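```bash
cat > hand.py <<'E'
from rig import robot
from h import *
def hand(name):
    z=np.load(f"pics/{name}.npz");ci=robot.camera_info("wrist");P=cloud(ci,z['d'],(z['p'],z['R']));im=z['im'];h=hsv(im)
    T=(P-z['p'])@z['R']*1e3
    m=((h[...,0]>50)&(h[...,0]<80)&(h[...,1]>100)).astype(np.uint8);m[:172]=0;m[222:]=0
    er=cv2.erode(m,np.ones((9,9)))>0
    Q=T[er];Q=Q[np.isfinite(Q[:,2])];c=Q.mean(0);_,s,V=np.linalg.svd(Q-c);n=V[2]*-np.sign(V[2,2])
    g=np.array([0,0,-19.])
    print('lid tilt',np.degrees(np.arctan2(n[0],-n[2])),'h of grasp',150-(c-g)@n,'n',n,'rms',s[2]/np.sqrt(len(Q)),len(Q))
    r=200;cols=np.nonzero(m[r])[0];print('lid y edges',T[r,cols[0]+1],T[r,cols[-1]-1])
    # back edge of lid: row where lid ends (dark band) at middle column
    cc=(cols[0]+cols[-1])//2
    for rr in range(150,175,2): print(rr,im[rr,cc],T[rr,cc].round(1))
if __name__=='__main__':
    import sys;hand(sys.argv[1])
E
python3 hand.py w9
```

```text
lid tilt -15.265761165750455 h of grasp 127.44700739653317 n [-0.2633 -0.0018 -0.9647] rms 0.6540794162287449 4546
lid y edges [ 41.3626 -20.533  -53.4871] [ 41.1065  21.0283 -52.8747]
150 [53 50 47] [ 56.9   0.2 -36.8]
152 [56 52 49] [ 56.3   0.2 -38. ]
154 [62 57 53] [ 55.7   0.2 -39. ]
156 [69 65 61] [ 55.    0.2 -39.7]
158 [69 72 62] [ 54.3   0.2 -40.6]
160 [ 54 135  73] [ 54.2   0.2 -43.8]
162 [ 52 168  85] [ 54.    0.2 -46.9]
164 [ 53 175  88] [ 53.7   0.2 -48.8]
166 [ 55 181  91] [ 53.2   0.2 -50.2]
168 [ 55 186  93] [ 52.8   0.2 -51.5]
170 [ 56 192  95] [ 52.2   0.2 -52.1]
172 [ 59 202 100] [ 51.8   0.2 -53.8]
174 [ 64 217 108] [ 51.1   0.2 -53.5]
```

```bash
python3 - <<'E'
from rig import robot
from h import *
z=np.load("pics/w9.npz");ci=robot.camera_info("wrist");P=cloud(ci,z['d'],(z['p'],z['R']))
T=(P-z['p'])@z['R']*1e3
def fit(r0,r1,c0,c1):
    Q=T[r0:r1,c0:c1].reshape(-1,3);Q=Q[np.isfinite(Q[:,2])];c=Q.mean(0);_,s,V=np.linalg.svd(Q-c);n=V[2]
    print((r0,r1),c,n,'ang',np.degrees(np.arctan(n[2]/n[0])),np.degrees(np.arctan(n[0]/n[2])),'rms',s[2]/np.sqrt(len(Q)))
for a in((95,150),(95,120),(120,150)): fit(*a,225,275)
for a in((185,225),(180,205),(205,225),(225,250),(290,305)): fit(*a,215,285)
E
```

```text
(95, 150) [66.7635  0.0236 -9.1315] [-0.9468 -0.0031  0.3219] ang -18.775791416513393 -71.2242085834866 rms 0.3901016512648735
(95, 120) [72.7275  0.0441  8.4163] [-0.9525 -0.0024  0.3046] ang -17.734773266466632 -72.26522673353337 rms 0.2534024029898162
(120, 150) [ 61.7935   0.0064 -23.7547] [-0.9371 -0.0039  0.349 ] ang -20.42695017920342 -69.57304982079658 rms 0.36426569241032003
(185, 225) [ 39.376   -0.0025 -53.1879] [-0.3201 -0.0013 -0.9474] ang 71.33379218677219 18.66620781322782 rms 0.488640518444262
(180, 205) [ 44.7561   0.0114 -54.8399] [-0.265  -0.0016 -0.9643] ang 74.63539066286954 15.364609337130458 rms 0.5573998673862096
(205, 225) [ 34.9862  -0.0113 -51.723 ] [-0.3353 -0.001  -0.9421] ang 70.40692953061964 19.593070469380372 rms 0.4654214673603095
(225, 250) [ 24.0284  -0.0195 -48.1493] [-0.3315 -0.0012 -0.9435] ang 70.64112491583505 19.358875084164954 rms 0.4541923930790659
(290, 305) [-12.6573  -0.0735 -36.0526] [-0.3304 -0.0015 -0.9438] ang 70.70725557745658 19.292744422543425 rms 0.3781216044641492
```

```bash
sed -i 's/^RC=.*/RC=Rt(14.6,-5.06)/; s/cr(-22+du,dy,v+130)/cr(-21+du,dy,v+130)/' h.py
python3 - <<'E'
from rig import robot
from h import *
W=ctcp(185,1.5)
robot.goto(W+[0,.16,0.0],RC)
robot.servo_line(W,RC,speed=.25)
print(robot.read_t(),robot.read_force())
robot.servo_line(ctcp(85,1.5),RC,speed=.2)
print(robot.read_t(),robot.read_position()-ctcp(85,1.5),robot.read_force(),robot.read_grip_width())
grab("wrist",robot,"w10");grab("top",robot,"t10");grab("scene",robot,"s10")
E
python3 - <<'E'
import cv2,numpy as np
a=cv2.imread('pics/t10.png');b=cv2.imread('pics/w10.png');c=cv2.imread('pics/s10.png')
cv2.imwrite('pics/c10.png',np.vstack([np.hstack([cv2.resize(a[110:260,300:450],(300,300)),cv2.resize(b,(400,300))]),np.hstack([cv2.resize(c[100:250,290:440],(300,300)),np.zeros((300,400,3),np.uint8)])]))
E
```

```text
27.6667 [ 0.2676  1.008  -3.4048]
28.3167 [0.0002 0.0008 0.0006] [ 1.2483  0.3539 -2.5051] 0.5000489672098908
```

View pics/c10.png

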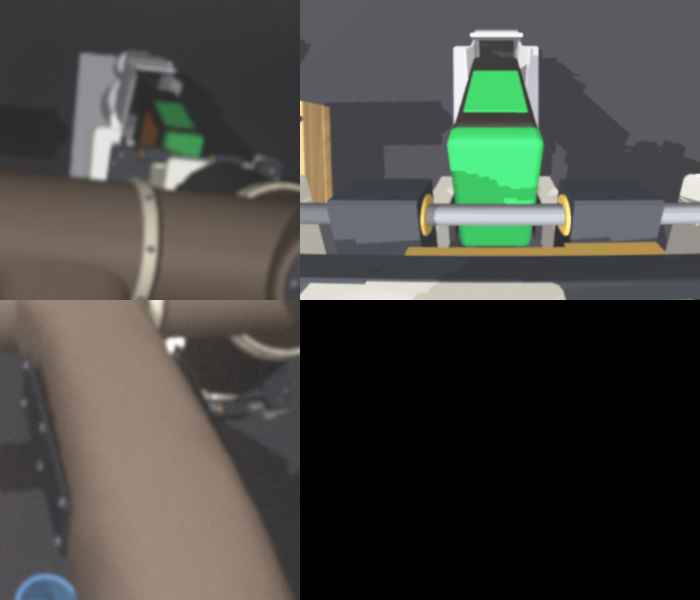

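The wrist view shows the cassette (centre column ≈495) in line with the channel (centre ≈496). I'm lowering it under force watch.

```bash
python3 - <<'E'
from rig import robot
from h import *
f0=np.array(robot.read_force());print(f0,(robot.read_position()-ctcp(85,1.5)))
for v in(60,40,25,15,12,10,9,8,7,6.5,6,5.5,5,4):
    robot.servo_line(ctcp(v,1.5),RC,speed=.1 if v>15 else .03)
    if v<12: robot.dwell(.08)
    f=Rg.T@(np.array(robot.read_force())-f0);e=Rg.T@(robot.read_position()-ctcp(0,0))*1e3
    print(v,'fu %.1f fy %.1f fv %.1f'%(f@U,f[1],f@V),'pos u %.1f y %.1f v %.1f'%(e@U,e[1],e@V))
    if f@V>4 or np.linalg.norm(f)>10: break
print(robot.read_t(),robot.read_grip_width())
E
```

```text
[ 0.1534  1.3393 -2.3087] [-0.0003  0.0003  0.0011]
60 fu 1.2 fy -2.1 fv -0.6 pos u 1.7 y -0.1 v 59.6
40 fu 3.0 fy -1.5 fv -1.5 pos u 1.6 y 0.0 v 39.3
25 fu 2.7 fy -1.1 fv -2.2 pos u 1.5 y 0.1 v 24.1
15 fu 3.5 fy -2.2 fv -2.4 pos u 1.6 y 0.0 v 14.7
12 fu 2.7 fy -1.6 fv -2.0 pos u 1.5 y -0.0 v 11.8
10 fu 3.5 fy -2.3 fv -1.8 pos u 1.5 y -0.0 v 9.9
9 fu 3.2 fy -2.7 fv 0.4 pos u 1.5 y 0.0 v 9.0
8 fu 3.1 fy -1.7 fv 0.9 pos u 1.5 y 0.0 v 8.0
7 fu 3.5 fy -2.1 fv 0.2 pos u 1.6 y 0.0 v 7.0
6.5 fu 3.5 fy -1.8 fv 1.3 pos u 1.6 y 0.0 v 6.5
6 fu 3.4 fy -1.1 fv 2.0 pos u 1.5 y -0.0 v 6.0
5.5 fu 3.5 fy -1.9 fv 2.6 pos u 1.5 y -0.0 v 5.5
5 fu 4.1 fy -1.3 fv 1.8 pos u 1.6 y -0.0 v 5.0
4 fu 3.0 fy -1.6 fv 2.6 pos u 1.6 y -0.0 v 4.1
33.25 0.5076556128880552
```

```bash
python3 - <<'E'
from rig import robot
from h import *
robot.servo_line(ctcp(8,1),RC,speed=.03);robot.dwell(.15)
print(robot.read_force())
robot.move_gripper(1.0);robot.dwell(.1)
print(robot.read_t(),robot.read_force())
p=np.array(robot.read_position())
robot.servo_line(p-RC[:,2]*.12,RC,speed=.2)
grab("wrist",robot,"w11");print(robot.read_t(),robot.read_position())
E
```

```text
[4.1164 0.7499 1.396 ]
34.6833 [-0.1316 -0.5126  0.028 ]
35.4833 [ 0.5877 -0.2418  0.3107]
```

View pics/w11.png

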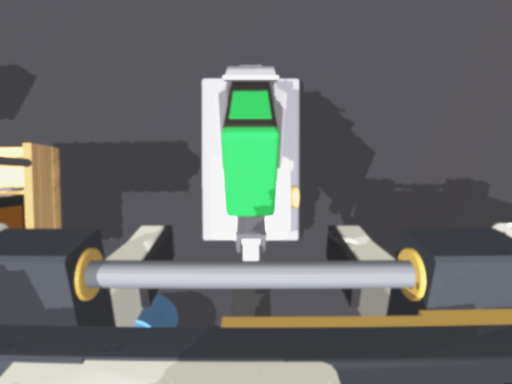

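```bash
python3 - <<'E'
from rig import robot
from h import *
z=np.load("pics/w11.npz");ci=robot.camera_info("wrist");P=cloud(ci,z['d'],(z['p'],z['R']))
def fit(r0,r1,c0,c1):
    Q=P[r0:r1,c0:c1].reshape(-1,3);Q=Q[np.isfinite(Q[:,2])];Q=(Q-GO)@Rg*1e3-[75,0,110];q=np.c_[Q@U,Q[:,1],Q@V];c=q.mean(0);_,s,Vv=np.linalg.svd(q-c);print('u,y,v',c,'n',Vv[2],s[2]/np.sqrt(len(q)))
fit(140,200,232,270);fit(95,112,238,264)
print(robot.ik(knob(2.15)+np.array([0,0,.019*0]),Rt(0,-5.06)))
for th in(2.15,1.5,1,.5,0):
  print(th,knob(th),[t for t in(-20,-10,0,10,20,30,40) if robot.ik(knob(th)+Rt(t,-5.06)[:,2]*.019,Rt(t,-5.06)) is not None])
E
```

```text
u,y,v [  9.6135  -0.4659 156.0736] n [ 0.0011  0.0006 -1.    ] 0.5555894653763941
u,y,v [41.2433 -0.5886 92.6786] n [ 0.9998 -0.0007 -0.0182] 0.3035524933274819
[ -4.7674   4.8227 -15.7974   0.     -69.3799  89.7074]
2.15 [ 0.4669 -0.2314  0.257 ] [-20, -10, 0, 10, 20, 30, 40]
1.5 [ 0.5131 -0.2355  0.3115] [-20, -10, 0, 10, 20, 30, 40]
1 [ 0.566  -0.2402  0.3274] [-20, -10, 0, 10, 20, 30, 40]
0.5 [ 0.62   -0.245   0.3159] [-20, -10, 0, 10, 20, 30, 40]
0 [ 0.6619 -0.2487  0.2798] [-20, -10, 0, 10, 20, 30, 40]
```

```bash
cat >> h.py <<'E'
RK=Rt(30,-5.06)
def ktcp(th,d=.014): return knob(th)+RK[:,2]*d
E
python3 - <<'E'
from rig import robot
from h import *
p=np.array(robot.read_position())
robot.servo_line(p+[-.05,0,.06],speed=.25)
robot.goto(ktcp(2.15)-RK[:,2]*.09,RK);print(robot.read_t())
im,d,pose=grab("wrist",robot,"w12")
grab("top",robot,"t12")
ci=robot.camera_info("wrist");h=hsv(im)
red=((h[...,0]<6)|(h[...,0]>174))&(h[...,1]>150)&(h[...,2]>80)
v,u=np.nonzero(red);print(len(u),u.mean() if len(u) else 0,v.mean() if len(u) else 0, project(ci,knob(2.15),pose))
E
python3 - <<'E'
import cv2,numpy as np
a=cv2.imread('pics/t12.png');b=cv2.imread('pics/w12.png')
cv2.imwrite('pics/c12.png',np.hstack([cv2.resize(a[110:270,290:450],(380,380)),cv2.resize(b,(420,380))]))
E
```

```text
36.5083
643 250.32970451010885 195.55365474339035 [[249.5486 196.0269]]
```

View pics/c12.png

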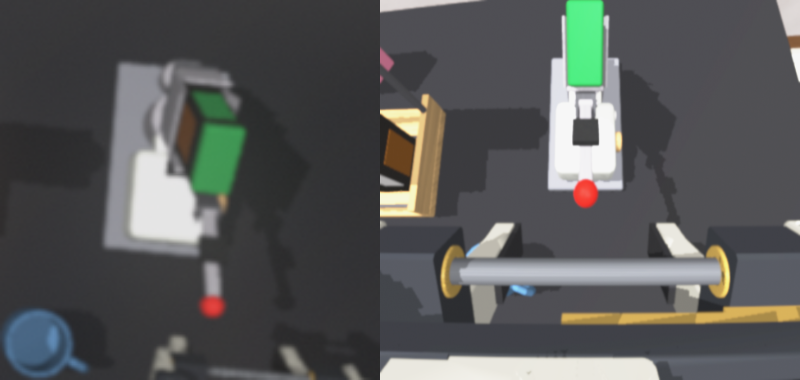

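The cassette sits in the cradle. The knob is at (250,196) in the wrist view, within 1 px of prediction. I'll grip it and swing.

```bash
python3 - <<'E'
from rig import robot
from h import *
f0=np.array(robot.read_force())
robot.servo_line(ktcp(2.15),RK,speed=.12);print(robot.read_t(),robot.read_force()-f0)
robot.move_gripper(0.0);print(robot.read_t(),robot.read_grip_width()*88,robot.read_force()-f0)
for th in np.arange(2.0,.39,-.16):
    robot.servo_line(ktcp(th),RK,speed=.12)
    f=Rg.T@(robot.read_force()-f0);print('%.2f'%th,f,'w %.1f'%(robot.read_grip_width()*88))
    if np.linalg.norm(f)>30: print('STOP');break
print(robot.read_t());grab("wrist",robot,"w13")
E
```

```text
37.5083 [-0.3224 -0.3928  1.0373]
38.5583 22.427867826680718 [-0.3548 -4.6269 -0.6789]
2.00 [-1.2485 -4.3008  1.311 ] w 22.4
1.84 [-2.1161 -5.3471  1.8237] w 22.6
1.68 [-2.2303 -5.5207  0.6982] w 22.4
1.52 [ 0.3228 -6.5197  0.807 ] w 22.2
1.36 [ 1.2018 -7.7022  0.1285] w 22.4
1.20 [ 1.8183 -7.0409  0.8354] w 22.4
1.04 [ 1.8516 -6.2224  2.1054] w 22.3
0.88 [ 1.6086 -5.1547  2.3724] w 22.3
0.72 [ 3.0768 -5.8642  3.4338] w 22.0
0.56 [ 3.0059 -5.8512  3.1239] w 22.2
0.40 [ 4.5401 -5.4895  3.1876] w 22.6
41.85
```

View pics/w13.png

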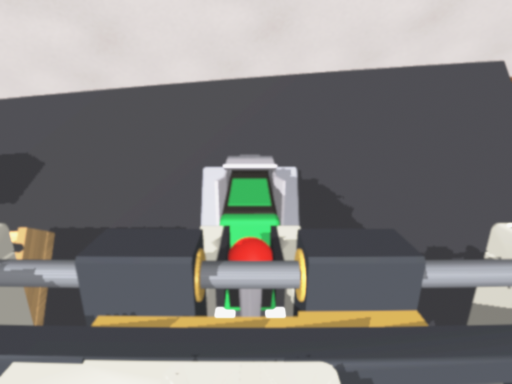

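```bash
python3 - <<'E'
from rig import robot
from h import *
f0=np.array([-.1,-.1,.2])
for th in(.3,.22,.16,.12,.08,.05,.02,0,-.015):
    robot.servo_line(ktcp(th),RK,speed=.06)
    f=Rg.T@(robot.read_force()-f0);print('%.2f'%th,'fu %.1f fy %.1f fv %.1f'%(f@U,f[1],f@V),'w %.1f'%(robot.read_grip_width()*88))
    if np.linalg.norm(f)>35: print('STOP');break
print(robot.read_t())
robot.move_gripper(0.55)
p=np.array(robot.read_position());robot.servo_line(p-RK[:,2]*.06,RK,speed=.2)
robot.move_gripper(0.0)
im,d,pose=grab("wrist",robot,"w14")
ci=robot.camera_info("wrist");h=hsv(im)
red=((h[...,0]<6)|(h[...,0]>174))&(h[...,1]>150)&(h[...,2]>80)
v,u=np.nonzero(red);print(len(u),u.mean(),v.mean(),[project(ci,knob(t),pose)[0] for t in(0,.03,.06,.1)],robot.read_t())
E
```

```text
0.30 fu 6.2 fy -5.8 fv 0.1 w 22.3
0.22 fu 6.8 fy -5.4 fv 1.0 w 22.3
0.16 fu 8.1 fy -5.8 fv -0.6 w 22.0
0.12 fu 7.6 fy -5.3 fv -0.2 w 22.2
0.08 fu 7.7 fy -5.3 fv 0.0 w 22.2
0.05 fu 6.9 fy -5.4 fv 0.3 w 22.4
0.02 fu 6.9 fy -5.7 fv 1.6 w 22.1
0.00 fu 7.0 fy -3.9 fv 2.9 w 22.4
-0.01 fu 7.5 fy -5.3 fv 4.5 w 22.4
44.2917
788 250.1738578680203 211.9276649746193 [array([249.5659, 211.5757]), array([249.5674, 213.7316]), array([249.569 , 216.0801]), array([249.5715, 219.5197])] 46.4
```

View pics/w14.png

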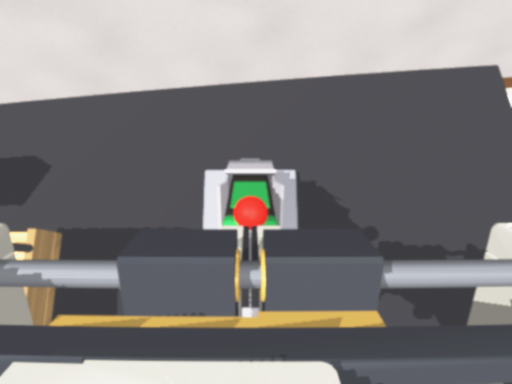

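Seen from above, the knob is at (250,212), which puts the clamp at about 0 rad. I'll press it down once with shut fingers to make sure.

```bash
python3 - <<'E'
from rig import robot
from h import *
Rp=Rt(33,-5.06);vz=Rp[:,2]
k=knob(0)
robot.servo_line(k-vz*.022,Rp,speed=.15)
f0=np.array(robot.read_force());print(f0)
for s in(15,13,12,11,10.5,10,9.5,9,8.5,8):
    robot.servo_line(k-vz*s*1e-3,Rp,speed=.03);robot.dwell(.06)
    f=Rg.T@(robot.read_force()-f0);print(s,'fu %.1f fy %.1f fv %.1f'%(f@U,f[1],f@V))
    if f@V>14 or np.linalg.norm(f)>22: break
print(robot.read_t())
robot.servo_line(k-vz*.12,Rp,speed=.25)
robot.goto(ktcp(2.15)+[-.0,0,.2],RK)
im,d,pose=grab("wrist",robot,"w15");grab("top",robot,"t15");grab("scene",robot,"s15")
ci=robot.camera_info("top")
for n in("t15","s15"):
    im=np.load(f"pics/{n}.npz")['im'];ci=robot.camera_info("top" if n[0]=='t' else "scene");h=hsv(im)
    red=((h[...,0]<6)|(h[...,0]>174))&(h[...,1]>150)&(h[...,2]>100);red[:,:300]=False;red[:, 430:]=False;red[260:]=False
    v,u=np.nonzero(red);print(n,len(u),u.mean(),v.mean(),[project(ci,knob(t))[0] for t in(0,.1,.2)])
print(robot.read_t())
E
python3 - <<'E'
import cv2,numpy as np
a=cv2.imread('pics/t15.png');b=cv2.imread('pics/w15.png')
cv2.imwrite('pics/c15.png',np.hstack([cv2.resize(a[80:320,150:400],(400,384)),cv2.resize(b,(400,384))]))
E
```

```text
[ 0.1568 -0.0371  0.0326]
15 fu -0.8 fy 0.2 fv -0.7
13 fu -0.3 fy -0.1 fv 4.4
12 fu 0.1 fy 0.4 fv 6.0
11 fu 0.7 fy 1.0 fv 5.7
10.5 fu 0.7 fy 0.3 fv 5.6
10 fu 0.6 fy 1.4 fv 8.6
9.5 fu -1.2 fy 0.8 fv 12.2
9 fu -2.4 fy 2.1 fv 15.5
49.3
t15 63 387.984126984127 159.34920634920636 [array([387.6408, 160.4331]), array([388.6136, 162.624 ]), array([389.4816, 165.2472])]
s15 0 nan nan [array([372.0012, 119.0445]), array([373.3471, 119.2794]), array([374.717, 119.986])]
50.6583<stdin>:19: RuntimeWarning: Mean of empty slice.
  ret = ret.dtype.type(ret / rcount)
```

View pics/c15.png

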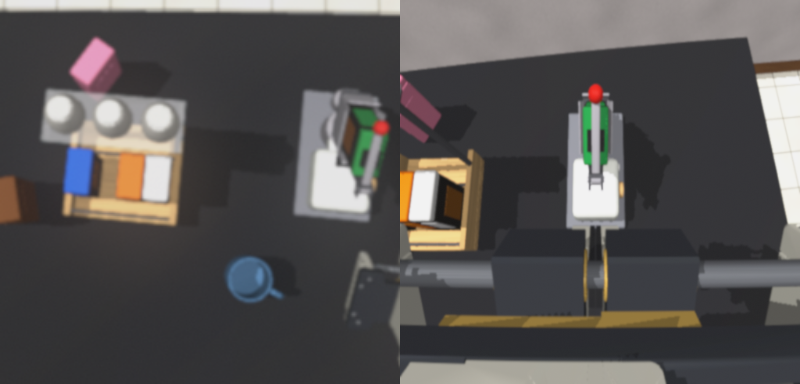

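```bash
python3 - <<'E'
from rig import robot
from h import *
for n in("t15",):
    z=np.load(f"pics/{n}.npz");ci=robot.camera_info("top");P=cloud(ci,z['d']);im=z['im'];h=hsv(im)
    for nm,uv in(('blue',(199,188)),('orange',(231,190)),('white',(247,191)),('mug',(306,254))): print(nm,P[uv[1],uv[0]])
robot.job_done();print(robot.read_t())
E
```

```text
blue [0.5964 0.2356 0.1715]
orange [0.5922 0.1475 0.1686]
white [0.59   0.1033 0.1697]
mug [ 0.4067 -0.0787  0.0024]
the job is handed in; nothing more can be done
the job is handed in; nothing more can be done
```

I loaded the green cassette and clamped it, and handed the job in at about 51 s of the 72 s allowed; no verdict is reported.

**What I did**
- **Tipping:** I hooked shut fingers behind the green cassette's top edge and tipped it until it leaned on the front rail by itself, measured at about 32°.
- **Loading:** I gripped it across its thickness near the spine edge, about 22 mm in from the spine-side of centre, with the tool coming down from above. A grip straight in from the spine would have put the gripper body into the open clamp arm. I lowered it along the cradle, felt the seat at about v = 9.5 mm, pressed about 4 mm further in, then backed up to 8 mm and let go.
- **Clamping:** I swung the clamp arm over by its knob, then pressed it with shut fingers.

**Last checks**
- **Clamp closed:** the final press gave about 6 N over 2 mm, then rose steeply to 15 N against a hard stop. Afterwards the top view put the knob within 1.2 px of where a fully closed clamp should be.
- **Cassette on the seat:** before clamping, its lid was square to the cradle. It read v ≈ 156 mm against 158 expected, about 2 mm low, which is within calibration.
- **Bystanders:** in the last top view the white, orange and blue lids were still at about 0.17 m height, and the mug was upright in its place.
- **Check that failed:** the scene camera could not confirm the knob, because no red pixels were found there.

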